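# Sweep the flap lids of the sample tray shut

### The job

Run your fingertips lightly along the curved row of wells on the white sample tray, from the end with the thumb tongue to the other end, so that the five upright flap lids fold shut one after another in that order and lie flat over their wells. Touch gently, with the fingers only: nothing is to be gripped or picked up, the tray stays where it stands, and the bottle, beaker and jar beside it are left alone.

Things in the scene. Friction and masses are not known exactly. Their poses are not given: they have to be found in the camera images.
- tray: Loose white plastic tray, 0.8 kg, a bow 215 mm long, 52 wide, flat top 42 mm high; slides if pushed with several N. Five wells along an arc of radius 140 mm, 0.3 rad apart. Origin: underside, below well 3 (middle). z up; x tangent to the arc there, towards well 5; y to the convex side; arc centre at y -140 mm. Low round thumb tongue (38 mm wide, 14 mm high) sticks out beyond well 1 only.
- well1 (a point): Fixed point of the tray over the middle of well 1, level with the upper face of its lid when shut (48 mm above the bench); on the 140 mm arc, -0.6 rad from well 3 seen from the arc's centre (positive towards well 5). Axes as the tray's.
- well2 (a point): Fixed point of the tray over the middle of well 2, level with the upper face of its lid when shut (48 mm above the bench); on the 140 mm arc, -0.3 rad from well 3 seen from the arc's centre (positive towards well 5). Axes as the tray's.
- well3 (a point): Fixed point of the tray over the middle of well 3, level with the upper face of its lid when shut (48 mm above the bench); on the 140 mm arc, 0.0 rad from well 3 seen from the arc's centre (positive towards well 5). Axes as the tray's.
- well4 (a point): Fixed point of the tray over the middle of well 4, level with the upper face of its lid when shut (48 mm above the bench); on the 140 mm arc, 0.3 rad from well 3 seen from the arc's centre (positive towards well 5). Axes as the tray's.
- well5 (a point): Fixed point of the tray over the middle of well 5, level with the upper face of its lid when shut (48 mm above the bench); on the 140 mm arc, 0.6 rad from well 3 seen from the arc's centre (positive towards well 5). Axes as the tray's.
- lid1 (a joint): Flap lid of well 1, rad: 0 shut flat, 1.57 upright, 1.9 back stop; starts 1.3 to 1.75. Aluminium, 30 mm along the arc, 26 wide, 3 thick. Hinge 16 mm before the well's middle, on the tongue side, 46.5 mm above the bench; upright it reaches 78 mm; its free end swings towards the well-5 end as it shuts. Stiff hinge (0.2 N at the flap): it stays at any angle where it is left.
- lid2 (a joint): Flap lid of well 2, rad: 0 shut flat, 1.57 upright, 1.9 back stop; starts 1.3 to 1.75. Aluminium, 30 mm along the arc, 26 wide, 3 thick. Hinge 16 mm before the well's middle, on the tongue side, 46.5 mm above the bench; upright it reaches 78 mm; its free end swings towards the well-5 end as it shuts. Stiff hinge (0.2 N at the flap): it stays at any angle where it is left.
- lid3 (a joint): Flap lid of well 3, rad: 0 shut flat, 1.57 upright, 1.9 back stop; starts 1.3 to 1.75. Aluminium, 30 mm along the arc, 26 wide, 3 thick. Hinge 16 mm before the well's middle, on the tongue side, 46.5 mm above the bench; upright it reaches 78 mm; its free end swings towards the well-5 end as it shuts. Stiff hinge (0.2 N at the flap): it stays at any angle where it is left.
- lid4 (a joint): Flap lid of well 4, rad: 0 shut flat, 1.57 upright, 1.9 back stop; starts 1.3 to 1.75. Aluminium, 30 mm along the arc, 26 wide, 3 thick. Hinge 16 mm before the well's middle, on the tongue side, 46.5 mm above the bench; upright it reaches 78 mm; its free end swings towards the well-5 end as it shuts. Stiff hinge (0.2 N at the flap): it stays at any angle where it is left.
- lid5 (a joint): Flap lid of well 5, rad: 0 shut flat, 1.57 upright, 1.9 back stop; starts 1.3 to 1.75. Aluminium, 30 mm along the arc, 26 wide, 3 thick. Hinge 16 mm before the well's middle, on the tongue side, 46.5 mm above the bench; upright it reaches 78 mm; its free end swings towards the well-5 end as it shuts. Stiff hinge (0.2 N at the flap): it stays at any angle where it is left.
- reagent: Bystander: loose amber bottle, 48 mm diameter, 88 mm high, standing beside the tray. Origin at the centre of its underside.
- beaker: Bystander: loose glass beaker, 52 mm diameter, 60 mm high, standing beside the tray. Origin at the centre of its underside.
- jar: Bystander: loose glass jar with white cap, 42 mm diameter, 50 mm high, standing beside the tray. Origin at the centre of its underside.
There are look-alikes about, which are no part of the job. Several things have the shape of the tray; the one meant has the colours described above.

How it is judged:
By the outcome, as a careful person would: the job done as asked, in the order asked, and still so for the second after the job is handed in, with the robot touching nothing.
It also fails if it takes over 42 s, if anything falls off the work surface, if the arm or the gripper's body presses on something with over 40 N, if the wrist force passes 120 N, or if a joint passes its speed limit or range.

### The arm

A 6-joint arm with a two-finger parallel gripper is mounted at the origin on the work surface. World frame = base frame: x ahead of the robot, y to its left, z up, the work surface at z = 0. Lengths are in mm, angles in rad, forces in N, time in s.
With the tool pointing down it reaches from about 250 to 725 mm from the base axis. Payload 4 kg.
Tool frame: the origin (TCP) lies on the centre line of the jaws, within the pads' length; the fingertips stand 14 mm ahead of it and the grasp point (between the pads) lies 5 mm behind it; z points along the fingers, y is the line along which they close (so a half turn about z gives the same grasp; the last joint's range is limited). The gripper opens to 85 mm and grips with 20 to 120 N. Pads are 22 mm wide; open, the fingers measure 114 mm over their backs; the gripper's body (76 mm by 85 mm) begins 54 mm behind the grasp point. The pads swing forward as they close: fully open they stand 13 mm farther back than shut.
Start: joints at [1.208, 0.241, 0.005, 1.335, 0, 1.571], TCP at [177.445, 467.454, 245.306] pointing down, gripper open.
Joint ranges: [-2.72, 2.72], [-1.05, 1.87], [-1.09, 1.28], [-1.99, 2.15], [-1.42, 1.44], [-3.14, 3.14]. Speed limits (rad/s): [2.79, 2.79, 3.14, 3.14, 3.14, 3.14].

### API

Orientations are given as a rotation vector (axis times angle).
In Python, from cell import * gives the robot as it stands.
- The arm moves only by the tool step_arm, never from a script. Its argument "plan" is one flat list of numbers, 4 for each row, row after row: the shift along the tool's x, y, z in mm, then the turn about the tool's z in degrees. In form: [tx, ty, tz, turn, tx, ty, tz, turn, ...]. A call has exactly 8 rows; each row shifts and turns the commanded pose from where the row before left it, along the tool's axes as they then stand; what a row does not reach is not made up. A row lasts 1/10 s, in which the tool goes at most 50 mm and 8.59 degrees, less where a joint would pass 70% of its speed; a pose out of reach is approached as far as the arm can. A call is refused whole if a number of a shift passes 50 or a number of a turn 8.59, either way. A call with a gripper value outside its range is refused whole. "grip" is the opening, from 0 (shut) to 1 (fully open), set as the call begins (left out, the last holds). The fingers move at their own pace and stop on an object; "grip_force" is the grip in N (left out, the last holds). Time passes only in rows, so rows that do not move let the fingers close, or fill a call up. It gives the time, the measured TCP pose, the force, the opening and the grip force at its end, in the units of the state.
- get_obs(): the state, without advancing time (a new reading comes with each control period).
- read_camera(name): name is "side" or "top"; returns a dict with "image" (400x640x3 uint8, red, green, blue), "intrinsics" (3x3 intrinsics, pixels), "rvec" (rotation vector, rad) and "tvec" (3), from world to camera coordinates, as OpenCV has them. Camera axes: x right, y down, z forward; pixel columns grow to the right and rows downward; lengths in mm; the calibration is good to about 2 mm. A picture is of the moment at which its call begins. There is no depth.
- hand_in(): hands the job in; it is judged then, once.
The state is a dict: "clock": time; "joint_pos": joint angles; "joint_velocities": joint speeds; "joint_efforts": joint torques, N m; "position": TCP position; "tcp_rot": TCP orientation; "contact_force": force on the tool from outside, world axes, zero at the start; "wrist_torque": the same for the moment, N m; "grip_width": opening from 0.0 (shut) to 1.0 (fully open); "grasp_force": force on a finger pad.
Only numpy, scipy, OpenCV 4.12 (cv2) and the standard library are available. Lean on these libraries where they do the work, as an engineer would, in place of code of your own. Each camera call takes 0.05 s, during which the arm holds its last target. There are 200 camera calls.

## Working session

There is one attempt and no reset: what is moved stays moved. The work goes in short steps, Python scripts to look and compute and a tool call to move; the robot and the scene stay as the last step left them, time stands still between calls to the robot, and variables do not carry over. Pictures are saved under pics/ and viewed, at most 10 in all, crops included, and the job is handed in when it is done.

Besides the shell and the picture viewer there is one more tool, called after "Request:" as name(argument=value, ...), one argument or row to a line, values as JSON. step_arm: Moves the arm, as the interface text tells. Its arguments: {"type":"object","properties":{"plan":{"type":"array","items":{"type":"number"}},"grip":{"type":"number"},"grip_force":{"type":"number"}},"required":["plan"]}

```bash
mkdir -p pics; ls
python3 - <<'E'
from cell import *
import cv2
for n in("top","side"):
    c=read_camera(n); cv2.imwrite(f"pics/{n}0.png",c["image"][:,:,::-1]); print(n,c["intrinsics"],c["rvec"],c["tvec"])
o=get_obs();print(o)
E
```

```text
pics
top [[453.00436488   0.         311.06747121]
 [  0.         453.00436488 203.88737302]
 [  0.           0.           1.        ]] [ 2.1741758  -2.20981958  0.08441537] [ 36.54621643 482.00358058 804.58207038]
side [[481.62935383   0.         326.31581904]
 [  0.         481.62935383 213.47053208]
 [  0.           0.           1.        ]] [ 2.23707664 -0.20840189  0.06843279] [-488.53258219  123.02897164  856.50047127]
{'clock': 0.1, 'joint_pos': array([ 1.20799231e+00,  2.41340953e-01,  3.86811653e-03,  1.33519689e+00,
       -1.02733582e-05,  1.57082987e+00]), 'joint_velocities': array([-0.0005859 , -0.00137341,  0.00317886,  0.00075272,  0.00078516,
        0.00058577]), 'joint_efforts': array([ 6.25619959e-04, -3.73138118e+01,  2.53010058e+01,  1.08750619e-02,
        2.63452893e-05, -1.06473635e-06]), 'position': array([177.26189325, 466.95257186, 244.50379413]), 'tcp_rot': array([-5.66763239e-01, -3.08971126e+00,  2.89706424e-03]), 'contact_force': array([ 0.19366961,  0.58442922, -0.43542831]), 'wrist_torque': array([-0.04454909,  0.04667747, -0.02007487]), 'grasp_force': 0.0, 'grip_width': 1.003818793835657}
```

View pics/top0.png

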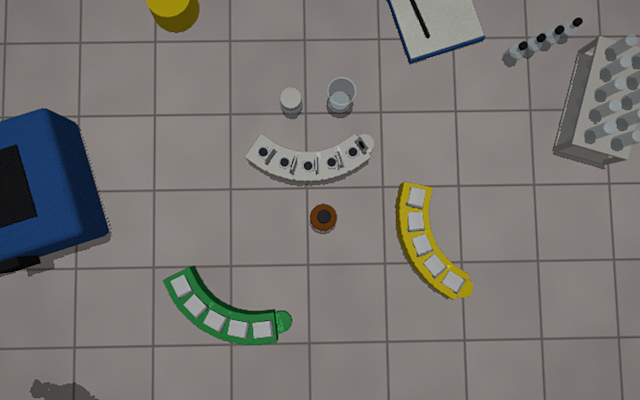

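View pics/side0.png

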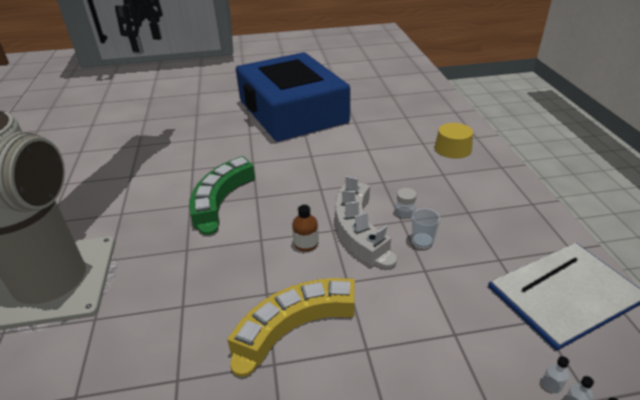

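Candidates for the tray: white at top (308,162), yellow (430,240), green (225,310). Only the white one has upright lids, with its tongue at (367,144), so I'll take it. Next is a close crop and a measurement.

```bash
cat > h.py <<'E'
from cell import *
import cv2, numpy as np
def ray(c,px,z):
    R=cv2.Rodrigues(np.array(c["rvec"]))[0]; C=-R.T@np.array(c["tvec"])
    d=R.T@np.linalg.inv(c["intrinsics"])@np.array([px[0],px[1],1.]); return C+d*(z-C[2])/d[2]
def proj(c,p):
    return cv2.projectPoints(np.array(p,float).reshape(-1,3),np.array(c["rvec"]),np.array(c["tvec"]),c["intrinsics"],None)[0].reshape(-1,2)
E
python3 - <<'E'
from h import *
c=read_camera("top"); im=c["image"]
R=cv2.Rodrigues(np.array(c["rvec"]))[0]; print("cam",-R.T@c["tvec"])
x0,y0=230,60
cr=im[60:245,230:430]
cv2.imwrite("pics/crop.png",cv2.resize(cr[:,:,::-1],None,fx=4,fy=3.2*1.0,interpolation=cv2.INTER_CUBIC))
dark=(cr.max(2)<70).astype(np.uint8)
n,l,s,ce=cv2.connectedComponentsWithStats(dark)
for i in range(1,n):
    if s[i,4]>12: p=ce[i]+[x0,y0]; print(p,s[i],ray(c,p,42)[:2])
for nm,p,z in(("jar",(291,97),50),("beaker",(341,90),60),("bottle",(323,216),88),("tongue",(367,144),14)): print(nm,ray(c,p,z)[:2])
E
```

```text
cam [427.61752693  37.29509457 834.72613005]
[412.65384615  61.26923077] [178   0  12   4  26] [ 734.53306706 -157.68717084]
[339.56410256 112.51282051] [99 51 22  3 39] [642.89554468 -24.4191397 ]
[361.14634146 145.        ] [129  81   6  10  41] [583.90397914 -61.4523988 ]
[262.69090909 151.63636364] [29 88  9  8 55] [574.61790491 112.86417617]
[352.5 151.5] [119  88   8   8  52] [572.50445674 -45.86082454]
[284.14285714 161.81632653] [51 98  8  8 49] [555.91855188  75.23471705]
[331.21568627 161.68627451] [98 98  8  8 51] [554.89870219  -7.83501823]
[307.52941176 165.43137255] [ 74 102   8   8  51] [548.86684136  34.09019586]
[323.61538462 216.22435897] [ 87 150  14  14 156] [458.79025138   7.36349587]
jar [669.7144844   61.31549239]
beaker [677.87263107 -26.35440797]
bottle [457.36802703  10.10885807]
tongue [591.1203282  -75.73301408]
```

View pics/crop.png

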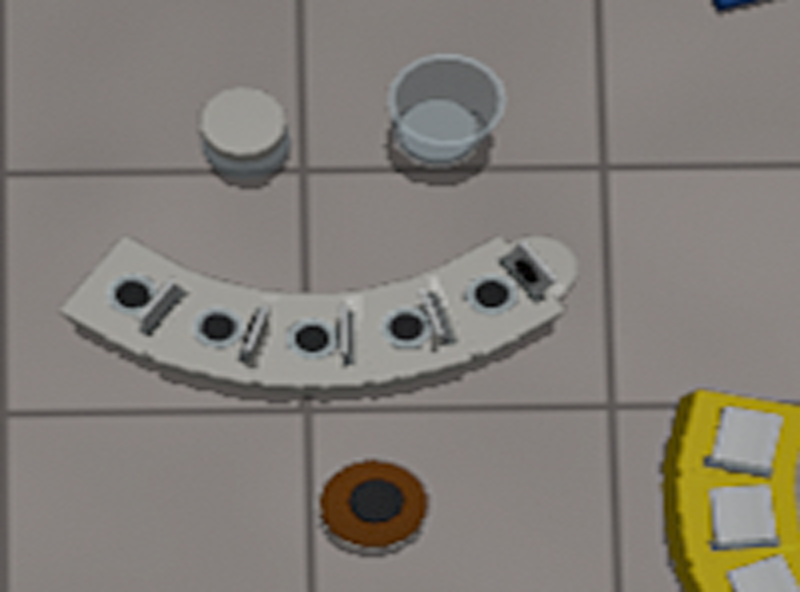

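The crop confirms the white tray. Its tongue is at the right, the five lids are upright, and wells 1 to 5 run right to left from (352,151) to (263,152). The measured 1–5 chord is 158.7 mm against 158.1 expected, and the sagitta is 24.7 against 24.5. The geometry holds, so I'll plan the approach.

```bash
cat >> h.py <<'E'
from scipy.spatial.transform import Rotation as Ro
C=np.array([688.9,32.1]); T=np.array([.0132,.9999]); N=np.array([.9999,-.0132])
def arc(s):  # s mm along the arc from well 3 -> xy, yaw of tool x (from +y)
    f=s/140; t=np.cos(f)*T+np.sin(f)*N
    return C+140*(np.sin(f)*T-np.cos(f)*N), np.arctan2(-t[0],t[1])
def now():
    o=get_obs(); x=Ro.from_rotvec(o["tcp_rot"]).as_matrix()[:,0]
    return o["position"],np.arctan2(-x[0],x[1])
def rows(wps,start=None):
    p,a=start or now(); out=[]
    for xy,z,b in wps:
        d=np.array([*xy,z])-p; ex=np.array([-np.sin(a),np.cos(a),0]); ey=np.array([np.cos(a),np.sin(a),0])
        r=[round(float(v),1) for v in(d@ex,d@ey,-d[2],-np.degrees(b-a))]; out+=r
        p=p+r[0]*ex+r[1]*ey-np.array([0,0,r[2]]); a-=np.radians(r[3])
    print(out); return p,a
def s_now():
    p,a=now(); d=p[:2]-C; f=np.arctan2(d@T,-d@N); return f*140, np.hypot(*d)-140, p[2], a-arc(f*140)[1]
E
python3 - <<'E'
from h import *
p,a=now(); q,b=arc(-84-42); print(p,a,q,b)
w=[(p[:2]+(q-p[:2])*i/16, p[2]+(160-p[2])*i/16, a+(b-a)*min(1,i/8)) for i in range(1,17)]
st=rows(w[:8]); rows(w[8:],st)
E
```

```text
[177.27464886 467.02298662 244.60222675] 1.20802509416324 [600.43571885 -76.40606555] 0.8867994466738504
[-36.8, -22.4, 5.3, 2.3, -37.6, -20.8, 5.3, 2.3, -38.5, -19.4, 5.3, 2.3, -39.2, -17.8, 5.3, 2.3, -39.9, -16.2, 5.2, 2.3, -40.5, -14.6, 5.3, 2.3, -41.0, -12.9, 5.3, 2.3, -41.6, -11.3, 5.3, 2.3]
[-41.9, -9.6, 5.3, 0.0, -42.0, -9.6, 5.3, 0.0, -41.9, -9.7, 5.3, 0.0, -42.0, -9.6, 5.3, 0.0, -42.0, -9.6, 5.2, 0.0, -41.9, -9.6, 5.3, 0.0, -42.0, -9.6, 5.3, 0.0, -41.9, -9.6, 5.3, 0.0]
```

Request:
step_arm(
  plan=[-37,-22,5,2.3,-38,-21,5,2.3,-38,-19,5,2.3,-39,-18,5,2.3,-40,-16,5,2.3,-40,-15,5,2.3,-41,-13,5,2.3,-42,-11,5,2.3],
  grip=0,
  grip_force=20,
)

```text
clock: 0.95
position: [389.7, 194.5, 205.0]
tcp_rot: [-1.056, -2.959, -0.0]
contact_force: [-0.0, 1.4, 0.4]
grip_width: 0.002
grasp_force: 0.0
```

Request:
step_arm(
  plan=[-42,-10,5,0,-42,-10,5,0,-42,-9,5,0,-42,-10,5,0,-42,-10,5,0,-42,-9,5,0,-42,-10,5,0,-42,-9,5,0],
)

```text
clock: 1.75
position: [601.5, -77.5, 164.6]
tcp_rot: [-1.054, -2.959, 0.0]
contact_force: [0.7, 0.2, -0.7]
grip_width: 0.006
grasp_force: 0.0
```

Run:
```python
from h import *
print(s_now(),now(),get_obs()["grip_width"],get_obs()["contact_force"],get_obs()["clock"])
p,a=now();q,b=arc(-126)
rows([(p[:2]+(q-p[:2])*i/3,p[2]-20*i if p[2]-20*i>80 else 80,a+(b-a)*i/3) for i in range(1,5)][:3])
```

```text
(np.float64(-127.47699830942994), np.float64(0.17264433956665926), np.float64(164.613063387966), np.float64(-0.010808308133821831)) (array([601.47655867, -77.46966792, 164.61306339]), np.float64(0.886541126464528)) 0.005919383580387686 [ 0.71485486  0.21842816 -0.66103732] 1.75
[0.5, 0.1, 20.0, -0.0, 0.5, 0.0, 20.0, -0.0, 0.5, 0.1, 20.0, -0.0]
```

Request:
step_arm(
  plan=[0.5,0,14,0,0.5,0,14,0,0.5,0,14,0,0,0,14,0,0,0,14,0,0,0,14,0,0,0,0,0,0,0,0,0],
)

```text
clock: 2.55
position: [599.4, -74.8, 81.0]
tcp_rot: [-1.053, -2.959, 0.0]
contact_force: [-0.5, -0.7, 0.5]
grip_width: 0.003
grasp_force: 0.0
```

Run:
```python
from h import *
print(s_now(),get_obs()["contact_force"])
t=read_camera("top")["image"][90:220,220:420]; s=read_camera("side")["image"][130:290,290:450]
a=cv2.resize(t,(800,520))[:, :, ::-1]
cv2.imwrite("pics/s1.png",cv2.resize(s,(600,600),interpolation=cv2.INTER_CUBIC)[:,:,::-1])
cv2.imwrite("pics/t1.png",a)
```

```text
(np.float64(-124.17330658932964), np.float64(-0.5341397439952118), np.float64(80.96735699917818), np.float64(0.013135191371207777)) [-0.46391285 -0.68982109  0.54882253]
```

View pics/s1.png

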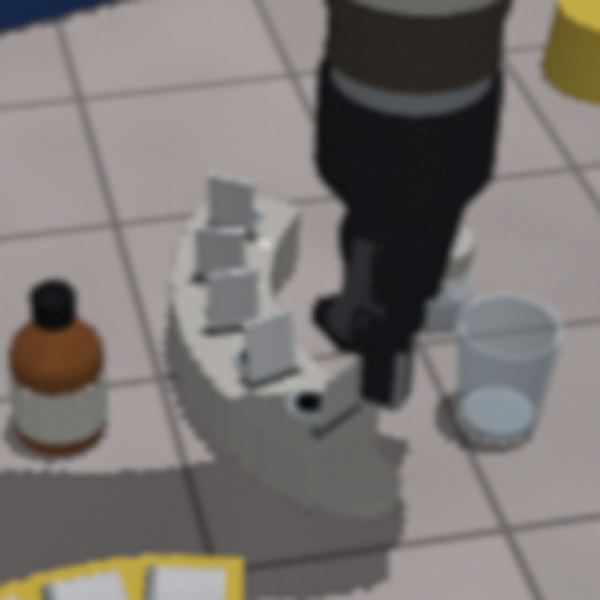

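Side view: lid 1 is at crop (340,405), leaning back. The closed fingertips are just behind it at (385,395), and the other four lids are untouched. I'll check the tip height and alignment against the projection.

Run:
```python
from h import *
c=read_camera("side"); p,a=now()
f=lambda q:((proj(c,q)-[290,130])*3.75).round()
ex=np.array([-np.sin(a),np.cos(a),0]); ey=np.array([np.cos(a),np.sin(a),0])
print("tips",*[f(p+ex*i*11+ey*j*14.5+[0,0,-14]) for i in(-1,1) for j in(-1,1)], "tip open-length",f(p+[0,0,-1.]))
for s in (-84,-42,0,42,84):
    q,b=arc(s-16); e=np.array([np.cos(b),np.sin(b)])
    print(s,[f([*(q+e*k),46.5]) for k in(-13,13)], [f([*(q+e*k),78]) for k in(-13,13)])
```

```text
tips [[395. 426.]] [[419. 389.]] [[350. 411.]] [[375. 374.]] tip open-length [[386. 378.]]
-84 [array([[318., 431.]]), array([[350., 402.]])] [array([[321., 380.]]), array([[353., 351.]])]
-42 [array([[250., 384.]]), array([[293., 364.]])] [array([[251., 334.]]), array([[295., 314.]])]
0 [array([[208., 330.]]), array([[257., 321.]])] [array([[208., 281.]]), array([[258., 271.]])]
42 [array([[194., 276.]]), array([[244., 275.]])] [array([[194., 227.]]), array([[245., 226.]])]
84 [array([[207., 225.]]), array([[253., 233.]])] [array([[207., 176.]]), array([[254., 184.]])]
```

View pics/t1.png

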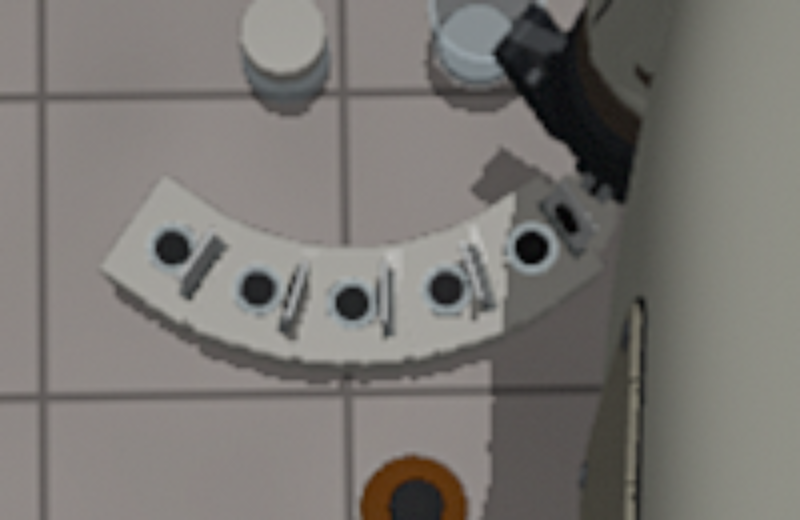

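```bash
cat >> h.py <<'E'
def path(sz):  # list of (s, TCP z)
    rows([(arc(s)[0],z,arc(s)[1]) for s,z in sz])
E
python3 - <<'E'
from h import *
path([(-118,80),(-112,80),(-106,78),(-100,75),(-95,73),(-90,70),(-86,68),(-84,66)])
E
```

```text
[7.1, -0.9, 2.3, 3.3, 6.0, 0.2, -0.0, 2.4, 6.0, 0.1, 2.0, 2.5, 6.0, 0.1, 3.0, 2.4, 5.0, 0.1, 2.0, 2.1, 5.0, 0.1, 3.0, 2.0, 4.0, 0.1, 2.0, 1.7, 2.0, -0.0, 2.0, 0.8]
```

Request:
step_arm(
  plan=[7,-0.5,1,3,6,0.2,0,2.4,6,0.1,2,2.4,6,0.1,3,2.4,5,0.1,2,2.1,5,0.1,3,2,4,0.1,2,1.7,2,0,2,0.8],
)

```text
clock: 3.5
position: [572.3, -45.0, 67.2]
tcp_rot: [1.474, 2.772, 0.001]
contact_force: [-1.3, 0.1, -0.2]
grip_width: -0.001
grasp_force: 0.1
```

Run:
```python
from h import *
for i in range(3): print(s_now(),get_obs()["contact_force"],get_obs()["clock"])
c=read_camera("side");print(s_now(),get_obs()["contact_force"]); s=c["image"][130:290,290:450]
cv2.imwrite("pics/s2.png",cv2.resize(s,(600,600),interpolation=cv2.INTER_CUBIC)[:,:,::-1])
```

```text
(np.float64(-83.63936440803622), np.float64(-0.1758654771707029), np.float64(67.19957916849158), np.float64(0.00899965399567193)) [-1.32036846  0.06830886 -0.19942207] 3.5
(np.float64(-83.63936440803622), np.float64(-0.1758654771707029), np.float64(67.19957916849158), np.float64(0.00899965399567193)) [-1.32036846  0.06830886 -0.19942207] 3.5
(np.float64(-83.63936440803622), np.float64(-0.1758654771707029), np.float64(67.19957916849158), np.float64(0.00899965399567193)) [-1.32036846  0.06830886 -0.19942207] 3.5
(np.float64(-83.25104441539231), np.float64(0.04272121606592805), np.float64(66.69559389705742), np.float64(0.011885643551037828)) [-0.04078722 -0.47538979  0.13687781]
```

View pics/s2.png

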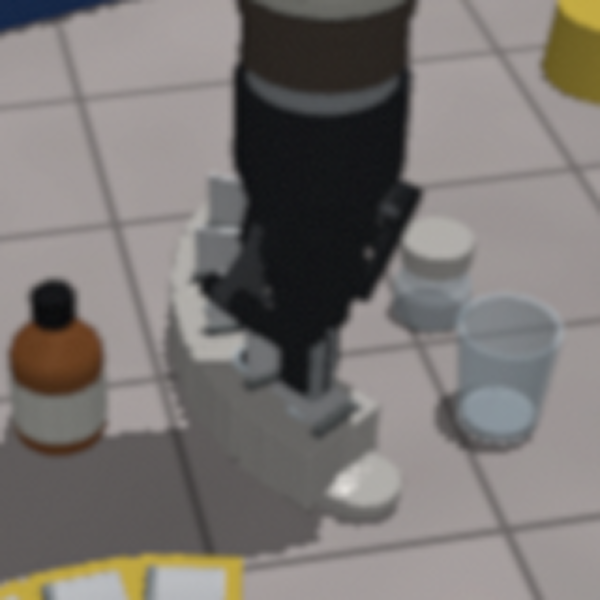

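Lid 1 is almost shut under the fingertips at crop (320,405), and the tray hasn't moved. I'll press down gently now.

Request:
step_arm(
  plan=[0,0,0.7,0,0,0,0.7,0,0,0,0.6,0,0,0,0.6,0,0,0,0.5,0,0,0,0.4,0,0,0,0,0,0,0,0,0],
)

```text
clock: 4.35
position: [571.7, -45.2, 62.7]
tcp_rot: [-1.474, -2.774, 0.0]
contact_force: [0.1, -0.8, 0.9]
grip_width: -0.004
grasp_force: 0.0
```

Request:
step_arm(
  plan=[0,0,0.4,0,0,0,0,0,0,0,0.4,0,0,0,0,0,0,0,0.4,0,0,0,0,0,0,0,0,0,0,0,0,0],
)

```text
clock: 5.15
position: [571.8, -45.2, 62.0]
tcp_rot: [1.474, 2.774, 0.0]
contact_force: [-2.6, 0.3, 5.3]
grip_width: -0.002
grasp_force: 2.7
```

Contact came at TCP z of about 62 with roughly 5 N downward, so lid 1 is shut. The tip offset is confirmed at 14 mm. I'll rise and go to lid 2.

Request:
step_arm(
  plan=[0,0,-8,0,0,0,-8,0,9,0.3,0,3.7,9,0.3,1,3.7,8,0.2,3,3.3,7,0.2,3,2.9,5,0.1,3,2,4,0.1,3,1.6],
)

```text
clock: 5.95
position: [554.2, -7.1, 65.1]
tcp_rot: [1.874, 2.521, 0.001]
contact_force: [-0.3, 0.5, -0.6]
grip_width: 0.001
grasp_force: 0.1
```

Request:
step_arm(
  plan=[0,0,0.6,0,0,0,0.6,0,0,0,0.5,0,0,0,0.5,0,0,0,0.3,0,0,0,0.3,0,0,0,0,0,0,0,0,0],
)

```text
clock: 6.75
position: [554.1, -7.5, 62.1]
tcp_rot: [1.873, 2.522, -0.0]
contact_force: [-0.3, -0.4, 3.0]
grip_width: -0.001
grasp_force: 1.3
```

Run:
```python
from h import *
print(s_now(),get_obs()["contact_force"])
c=read_camera("side");print(s_now(),get_obs()["contact_force"]); s=c["image"][130:290,290:450]
cv2.imwrite("pics/s3.png",cv2.resize(s,(600,600),interpolation=cv2.INTER_CUBIC)[:,:,::-1])
```

```text
(np.float64(-41.84783865660625), np.float64(0.5212552740707963), np.float64(62.08138716263393), np.float64(0.007646822903800532)) [-0.31093241 -0.42956611  2.96547953]
(np.float64(-41.87525280896056), np.float64(0.507565199697126), np.float64(62.10272889331732), np.float64(0.007426481786194261)) [-0.15783524 -1.17200958  3.56646419]
```

View pics/s3.png

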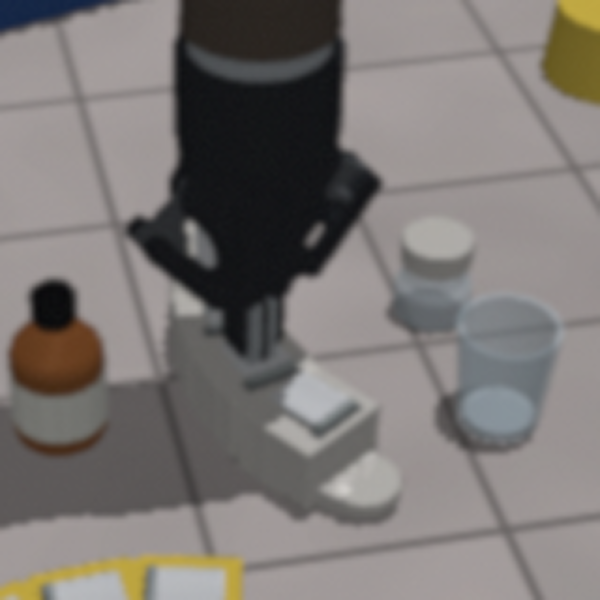

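Lid 1 lies flat at crop (320,400), lid 2 is under the fingers at (265,365), and the tray hasn't moved. I'll repeat the same stroke for lids 3, 4 and 5.

Request:
step_arm(
  plan=[0,0,-8,0,0,0,-8,0,9,0.3,0,3.7,9,0.3,1,3.7,8,0.2,3,3.3,7,0.2,3,2.9,5,0.1,3,2,4,0.1,3,1.6],
)

```text
clock: 7.6
position: [548.3, 34.6, 65.4]
tcp_rot: [2.23, 2.213, 0.001]
contact_force: [0.0, 0.2, 0.6]
grip_width: -0.001
grasp_force: 0.1
```

Request:
step_arm(
  plan=[0,0,0.6,0,0,0,0.6,0,0,0,0.6,0,0,0,0.5,0,0,0,0.3,0,0,0,0.3,0,0,0,0,0,0,0,0,0],
)

```text
clock: 8.4
position: [548.1, 33.9, 62.1]
tcp_rot: [2.229, 2.214, -0.0]
contact_force: [-0.4, -0.3, 2.2]
grip_width: -0.002
grasp_force: 0.9
```

```bash
python3 -c "
from h import *
print(s_now(),get_obs()['contact_force'])"
```

```text
(np.float64(-0.028895396065500793), np.float64(0.7973192299615164), np.float64(62.09143949542545), np.float64(0.006100916034527169)) [-0.35828523 -0.31200457  2.19233359]
```

Request:
step_arm(
  plan=[0,0,-8,0,0,0,-8,0,9,0.5,0,3.7,9,0.5,1,3.7,8,0.4,3,3.3,7,0.3,3,2.9,5,0.1,3,2,4,0.1,3,1.6],
)

```text
clock: 9.2
position: [555.8, 75.8, 65.6]
tcp_rot: [2.535, 1.854, 0.002]
contact_force: [0.1, 0.6, 0.7]
grip_width: -0.005
grasp_force: 0.1
```

Request:
step_arm(
  plan=[0,0,0.6,0,0,0,0.6,0,0,0,0.6,0,0,0,0.5,0,0,0,0.4,0,0,0,0.3,0,0,0,0,0,0,0,0,0],
)

```text
clock: 10.0
position: [555.4, 75.2, 62.1]
tcp_rot: [2.535, 1.855, 0.0]
contact_force: [-0.8, -1.2, 1.5]
grip_width: -0.001
grasp_force: 1.0
```

Request:
step_arm(
  plan=[0,0,-8,0,0,0,-8,0,9,0.3,0,3.7,9,0.3,1,3.7,8,0.2,3,3.3,7,0.2,3,2.9,5,0.1,3,2,4,0.1,3,1.6],
)

```text
clock: 10.8
position: [574.5, 113.4, 65.6]
tcp_rot: [2.784, 1.454, 0.002]
contact_force: [0.2, -0.0, -0.9]
grip_width: -0.002
grasp_force: 0.1
```

Request:
step_arm(
  plan=[0,0,0.6,0,0,0,0.6,0,0,0,0.6,0,0,0,0.5,0,0,0,0.4,0,0,0,0.3,0,0,0,0,0,0,0,0,0],
)

```text
clock: 11.6
position: [573.9, 112.7, 62.1]
tcp_rot: [2.784, 1.456, 0.0]
contact_force: [-1.5, 0.3, 1.2]
grip_width: 0.001
grasp_force: 1.0
```

```bash
python3 -c "
from h import *
print(s_now(),get_obs()['contact_force'])"
```

```text
(np.float64(83.78549837732021), np.float64(0.43767026932431463), np.float64(62.113470517079634), np.float64(0.004400592933185621)) [-1.52781215  0.31811266  1.18744789]
```

Request:
step_arm(
  plan=[0,0,-5,0,0,0,-15,0,0,0,-25,0,0,0,-30,0,20,0,-30,0,40,0,-20,0,40,0,0,0,40,0,0,0],
)

```text
clock: 12.4
position: [655.1, 229.1, 189.0]
tcp_rot: [2.784, 1.455, 0.005]
contact_force: [1.2, -0.6, -0.0]
grip_width: 0.002
grasp_force: 0.0
```

Request:
step_arm(
  plan=[40,0,0,0,40,-20,0,0,40,-20,0,0,30,-20,0,0,0,0,0,0,0,0,0,0,0,0,0,0,0,0,0,0],
)

```text
clock: 13.2
position: [690.6, 383.5, 188.0]
tcp_rot: [2.785, 1.453, 0.001]
contact_force: [-0.6, 0.3, 0.6]
grip_width: -0.002
grasp_force: 0.0
```

Run:
```python
from h import *
o=get_obs();print(o["contact_force"],o["position"])
t=read_camera("top"); s=read_camera("side")["image"][150:270,300:440]
t0=cv2.imread("pics/top0.png")[:,:,::-1]
# tray/bystander motion check: bottle cap
im=t["image"][90:220,220:400]
A=cv2.resize(im,(720,300),interpolation=cv2.INTER_CUBIC); B=cv2.resize(s,(350,300),interpolation=cv2.INTER_CUBIC)
O=cv2.resize(t0[90:220,220:400],(360,300),interpolation=cv2.INTER_CUBIC)
cv2.imwrite("pics/end.png",np.vstack([A,np.hstack([O,B,np.zeros((300,10,3),np.uint8)])])[:,:,::-1])
```

```text
[-0.6489266   0.27829771  0.64041205] [690.60936756 383.54039202 188.0450028 ]
```

View pics/end.png

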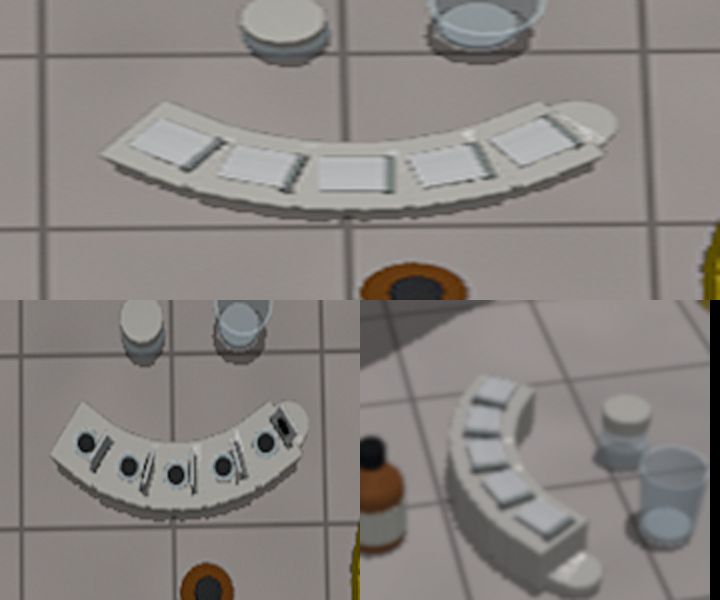

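All five lids lie flat: lid 1 at (535,140) through lid 5 at (175,143) in the top panel. The tray, bottle, jar and beaker stand where they did, and the arm is clear. I'm handing in.

```bash
python3 -c "
from cell import *
print(hand_in())"
```

```text
the job is handed in; nothing more can be done
None
```

All five lids were folded shut in order from the tongue end and lie flat; the final pictures show the tray and its neighbours where they stood, and I handed the job in about 13 s into the 42 s limit.

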